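# Brush out a porcelain cup and clip the brush back on its ring

## Task

Take the brush from the blue holder and brush out the white cup standing on the plaster disc: go down close to the bottom, up by at least half the cup's depth and down close to the bottom again, without shoving or tipping the cup. Then push the brush's spring clip onto the brass ring of the hanging stand so that the ring's front bar opens the gate and the gate snaps shut behind it, and leave the brush hanging still from the bar. Leave the other things where they are.

Things in the scene. Friction and masses are not known exactly. Their poses are not given: they have to be found in the camera images.
- handle (a point): Centre (half-way up) of the brush's light wooden handle, the place to grip: block 26 mm along the brush's x, 16 mm along its y (close the fingers on this), 52 mm high. Straight below it along the brush: top of the steel clip 28 mm, bottom of the clip 106 mm, top of the bristles 144 mm, their underside 204 mm.
- brush: The brush: about 110 g, 230 mm tall, starts upright in the holder. From top: wooden handle, flat steel carabiner clip, thin shaft, bristle head. Rigid but for the clip's gate. Origin on its axis at the underside of the bristles; z up along the shaft, x towards the clip's gate. All points on the brush share these axes.
- tip (a point): Centre of the underside of the brush's bristle head (cream cylinder, 42 mm diameter, 60 mm high, rigid).
- seat (a point): Where the bar's centre rests in the clip when the brush hangs: on the brush axis, 38.5 mm below the handle centre. The clip lies in the brush's x-z plane: 7 mm rod, 47 mm wide (x), spine at x = -20 mm, peaked roof at x = 0. Mouth at x = +20 mm: from the gate's hinge 53.5 mm below this point up to the nose, whose end is 16 mm below it. The bar enters best 28 mm below this point.
- gate (a joint): Orange sprung gate in the clip's mouth, 6 mm thick, 40 mm long, hinged at its lower end: 0 = shut, grows as pushed inwards (towards brush -x), 1.1 rad = fully in. 1.5 N at its middle starts it, 5 N pushes it far in. With the bar pushed 20 mm in, to the clip's axis, lowering the clip takes the bar over the gate's free end to the roof, and the gate snaps shut.
- bar (a point): Middle of the straight front bar of the brass D-ring, fixed level on the stand, 215 mm above the table. Bar 6 mm thick along the stand's y, 38 mm free between the ring's sides; the hole reaches 32 mm behind it (+x); a 14 mm post stands 62 mm behind. Nothing of the stand is above 219 mm. In front (-x, towards the robot) and below is free, down to a 12 mm base plate.
- cup_floor (a point): Centre of the inner floor of the plain white straight-sided porcelain cup (loose, 280 g, 82 mm outer diameter, 74 mm inside at the mouth, 64 mm inside at the floor). The cup stands on a round plaster disc 10 mm high; this floor is 16 mm above the table.
- cup_rim (a point): Centre of the cup's mouth, 89 mm above its inner floor and 105 mm above the table.
- holder: Blue round ceramic brush holder, fixed; origin on the table at its centre. 68 mm outer, 58 mm inner diameter, 55 mm high; inner floor 8 mm up, on which the brush stands.
- lantern: Bystander, leave alone: pink pierced porcelain shade, closed top, 80 dia, 88 high (mm); origin at the centre of its underside.
- pot: Bystander, leave alone: white porcelain flowerpot, 120 rim dia, 92 high, two small lugs (mm); origin at the centre of its underside.
- jar: Bystander, leave alone: amber glass jar with grey cap, 56 dia, 75 high (mm); origin at the centre of its underside.
- mug: Bystander, leave alone: blue mug, 76 dia, 80 high (mm); origin at the centre of its underside.
- knife: Bystander, leave alone: fettling knife lying flat, 13 dia wooden handle, about 140 long (mm); origin on the table near its middle.
- prop: Bystander, leave alone: small white spool-shaped kiln prop, 34 dia, 40 high (mm); origin at the centre of its underside.
Not all that is in view belongs to the job. Of the things like the brush, leave any that is purple; of the rest the larger one is meant.

How it is judged:
By the outcome, as a careful person would: the job done as asked, in the order asked, and still so for the second after the job is handed in, with the robot touching nothing.
It also fails if it takes over 54 s, if anything falls off the work surface, if the arm or the gripper's body presses on something with over 40 N, if the wrist force passes 120 N, or if a joint passes its speed limit or range.

## Robot

A 6-joint arm with a two-finger parallel gripper is mounted at the origin on the work surface. World frame = base frame: x ahead of the robot, y to its left, z up, the work surface at z = 0. Lengths are in m, angles in rad, forces in N, time in s.
With the tool pointing down it reaches from about 0.425 to 0.95 m from the base axis. Payload 3.5 kg.
Tool frame: the origin (TCP) lies midway between the tips of the shut fingers; the grasp point (between the pads) lies 19 mm behind it; z points along the fingers, x is the direction in which the jaws open and shut, and the axes are right-handed (so a half turn about z gives the same grasp; the last joint's range is limited). The gripper opens to 85 mm and grips with 20 to 120 N. Pads are 22 mm wide; open, the fingers measure 114 mm over their backs; the gripper's body (76 mm by 85 mm) begins 54 mm behind the grasp point. The pads swing forward as they close: fully open they stand 13 mm farther back than shut.
Start: joints at [1.176, 0.286, 1.577, -0, 1.279, -0.15], TCP at [0.164, 0.655, 0.231] pointing down, gripper open.
Joint ranges: [-2.77, 2.77], [-0.9, 2.22], [0.21, 2.48], [-1.53, 4.67], [0.24, 2.81], [-2.84, 2.84]. Speed limits (rad/s): [2.79, 2.79, 3.14, 3.14, 3.14, 3.14].

## Interface

Orientations are given as a unit quaternion [x, y, z, w].
In Python, from plant import readout, optics, ctrl gives the robot as it stands. The module is installed in compiled form; this text tells all that it offers.
- The arm moves only by the shell command python3 -m crank 'ROWS' [OPENING] [FORCE]. ROWS is text: rows parted by semicolons, each of 6 numbers parted by spaces: the shift along the tool's x, y, z in mm, then the turn, a rotation vector about the tool's x, y, z in rad. In form: dx dy dz ax ay az; .... A call has 1 to 5 rows; each row shifts and turns the commanded pose from where the row before left it, along the tool's axes as they then stand; what a row does not reach is not made up. A row lasts 1/8 s, in which the tool goes at most 62.5 mm and 10.7 degrees, less where a joint would pass 70% of its speed; a pose out of reach is approached as far as the arm can. A call is refused whole if a number of a shift passes 62.5 or a number of a turn 0.188, either way. A call with a gripper value outside its range is refused whole. OPENING is the opening, from -1 (shut) to 1 (fully open), set as the call begins (- or left out, the last holds). The fingers move at their own pace and stop on an object; FORCE is the grip in N (left out, the last holds). Time passes only in rows, so rows that do not move let the fingers close. It gives the time, the measured TCP pose, the force and the opening at its end, in the units of the state.
- readout.get_state(): the state, without advancing time (a new reading comes with each control period).
- optics.read_camera(name): name is "scene" or "side" or "wrist"; returns the picture (384x512x3 uint8, red, green, blue); there is no depth.
- optics.calibration(name): a dict with "mtx" (3x3 intrinsics, pixels), "rvec" (rotation vector, rad) and "tvec" (3), from world to camera coordinates, as OpenCV has them; the wrist camera has in their place "tool_from_camera" (4x4, takes a point from camera to tool coordinates, whose origin is the TCP and whose axes are the tool frame's). Camera axes: x right, y down, z forward; pixel columns grow to the right and rows downward; lengths in m; the calibration is good to about 2 mm. A picture is of the moment at which its call begins: read the wrist's pose just before it. calibration takes no time and is no camera call.
- ctrl.sign_off(): hands the job in, once; it reports no verdict.
Trained networks look in the newest picture that a camera, given by its name, has taken for a name from the list of things; names that differ only in an ending like _2 or _b are one class to them, and where a whole thing is asked for, a point or a joint stands for the part that bears it (a point fixed in the world has none). Each returns a list of dicts, best first, with "p" (0 to 1); they miss things now and then, are a little off and sometimes report something else, mostly with a low value. They report only what shows in the picture. A call takes as long as a camera call. They do not tell look-alikes from the thing itself.
- optics.recognise(camera, thing): "xy" ([column, row] as shares, 0 to 1, of the picture: columns of its width, rows of its height, amid what is visible of it).
The state is a dict: "time": time; "qpos": joint angles; "dq": joint speeds; "joint_efforts": joint torques, N m; "eef_pos": TCP position; "tcp_rot": TCP orientation; "contact_force": force on the tool from outside, world axes, zero at the start; "wrist_torque": the same for the moment, N m; "opening": opening from 0.0 (shut) to 1.0 (fully open).
Only numpy, scipy, OpenCV 4.12 (cv2) and the standard library are available. Lean on these libraries where they do the work, as an engineer would, in place of code of your own. Each camera call takes 0.05 s, during which the arm holds its last target.

## Working session

There is one attempt and no reset: what is moved stays moved. The work goes in short steps, Python scripts to look and compute and a shell command to move; the robot and the scene stay as the last step left them, time stands still between calls to the robot, and variables do not carry over. Pictures are saved under pics/ and viewed, and the job is handed in when it is done.

```bash
ls; mkdir -p pics; cat > h.py <<'E'
import numpy as np, cv2
from plant import readout, optics, ctrl
from scipy.spatial.transform import Rotation as R
def cam(name):
    c=optics.calibration(name)
    if 'rvec' in c:
        Rm=cv2.Rodrigues(np.array(c['rvec'],float))[0]; t=np.array(c['tvec'],float).ravel()
    return np.array(c['mtx'],float),Rm,t
def proj(name,P):
    K,Rm,t=cam(name); p=K@(Rm@np.array(P,float)+t); return p[:2]/p[2]
def ray(name,uv):
    K,Rm,t=cam(name); d=Rm.T@np.linalg.inv(K)@np.array([uv[0],uv[1],1.]); return -Rm.T@t,d/np.linalg.norm(d)
def atz(name,uv,z):
    o,d=ray(name,uv); return o+d*(z-o[2])/d[2]
def tri(l):
    A=np.zeros((3,3));b=np.zeros(3)
    rs=[ray(n,u) for n,u in l]
    for o,d in rs:
        M=np.eye(3)-np.outer(d,d);A+=M;b+=M@o
    p=np.linalg.solve(A,b); return p,[np.linalg.norm((np.eye(3)-np.outer(d,d))@(p-o)) for o,d in rs]
def save(name,fn):
    im=optics.read_camera(name); cv2.imwrite(fn,im[:,:,::-1]); return im
def rec(c,t):
    return [(round(r['p'],2),round(r['xy'][0]*512,1),round(r['xy'][1]*384,1)) for r in optics.recognise(c,t)]
E
python3 - <<'E'
from h import *
for c in ['scene','side','wrist']: save(c,f'pics/{c}0.png')
s=readout.get_state(); print(s)
for c in ['scene','side']:
    K,Rm,t=cam(c); print(c,K.tolist(),(-Rm.T@t).tolist())
print(optics.calibration('wrist'))
E
```

```text
pics
{'time': 0.15, 'qpos': array([ 1.17599531e+00,  2.87042374e-01,  1.57785940e+00, -1.20315549e-05,
        1.27860706e+00, -1.49994604e-01]), 'dq': array([-2.16625595e-04, -4.23878993e-03, -3.88717240e-03, -1.16885889e-06,
        1.01094190e-03, -8.80264463e-04]), 'joint_efforts': array([ 5.06511096e-04, -4.06602752e+01, -2.93141162e+01, -1.82042659e-04,
        3.94975097e-03, -5.41569520e-06]), 'eef_pos': array([0.16336658, 0.65439515, 0.23020133]), 'tcp_rot': array([ 7.88151002e-01,  6.15481177e-01, -8.31937125e-04,  4.75243896e-04]), 'contact_force': array([-0.3373153 , -0.02088201,  0.14005807]), 'wrist_torque': array([ 0.04293632, -0.00303494,  0.02067663]), 'opening': 0.9986831942530557}
scene [[423.64197310711035, 0.0, 251.49330724106548], [0.0, 423.64197310711035, 197.45523533103335], [0.0, 0.0, 1.0]] [0.9343624551962577, -0.6102088693953789, 0.8249321658558795]
side [[433.40451045529437, 0.0, 255.95643094603096], [0.0, 433.40451045529437, 199.15352252253726], [0.0, 0.0, 1.0]] [0.058030064847595375, -0.5065860779893296, 0.8573324611981599]
{'mtx': array([[313.75158195,   0.        , 256.10579205],
       [  0.        , 313.75158195, 192.97777871],
       [  0.        ,   0.        ,   1.        ]]), 'tool_from_camera': array([[ 9.99999631e-01,  7.32001111e-04,  4.49841909e-04,
        -1.49248404e-03],
       [-8.25877209e-04,  9.63310148e-01,  2.68389412e-01,
        -6.90094115e-02],
       [-2.36875929e-04, -2.68389684e-01,  9.63310397e-01,
        -1.42080299e-01],
       [ 0.00000000e+00,  0.00000000e+00,  0.00000000e+00,
         1.00000000e+00]])}
```

View pics/scene0.png

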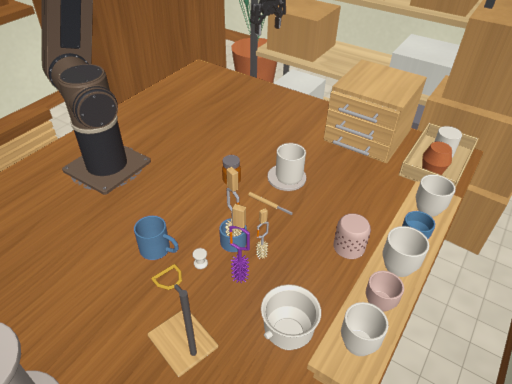

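View pics/side0.png

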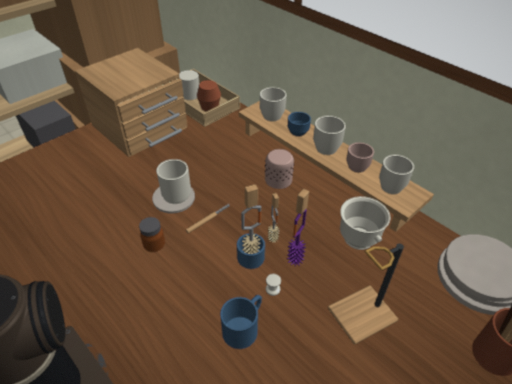

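```bash
python3 - <<'E'
from h import *
for t in ['handle','tip','seat','bar','cup_floor','cup_rim','holder']:
    print(t,'S',rec('scene',t),'D',rec('side',t))
E
```

```text
handle S [(0.81, 231.9, 192.0), (0.81, 240.2, 243.7), (0.75, 264.6, 236.7)] D [(0.84, 240.9, 220.9), (0.76, 297.1, 232.9), (0.64, 272.6, 226.5)]
tip S [(0.98, 228.4, 192.3), (0.66, 259.1, 235.7)] D [(0.8, 251.7, 225.1), (0.73, 296.3, 234.8), (0.58, 368.6, 307.5), (0.51, 269.2, 218.6)]
seat S [(0.79, 235.0, 245.8), (0.73, 231.4, 189.9), (0.72, 288.9, 162.4), (0.54, 258.7, 237.7)] D [(0.59, 253.3, 224.8), (0.56, 274.9, 223.1)]
bar S [(0.69, 178.4, 334.5), (0.52, 265.0, 200.8)] D [(0.92, 367.3, 308.9)]
cup_floor S [(0.94, 289.2, 165.6)] D [(0.6, 172.6, 181.4), (0.58, 271.9, 284.0)]
cup_rim S [(0.97, 290.4, 162.5), (0.41, 232.2, 163.8)] D [(0.59, 170.8, 180.4)]
holder S [(0.85, 229.1, 239.2), (0.58, 231.7, 192.5)] D [(0.9, 250.1, 256.7)]
```

```bash
python3 - <<'E'
import cv2, numpy as np
a=cv2.imread('pics/scene0.png');b=cv2.imread('pics/side0.png')
def crop(im,x,y,w,h,s): return cv2.resize(im[y:y+h,x:x+w],None,fx=s,fy=s,interpolation=cv2.INTER_CUBIC)
cv2.imwrite('pics/z1.png',np.hstack([crop(a,200,150,100,140,4),crop(b,210,160,100,140,4)]))
cv2.imwrite('pics/z2.png',np.hstack([crop(a,140,250,100,140,4)[:536],crop(b,320,220,100,134,4)]))
E
```

```text
(no output)
```

View pics/z1.png

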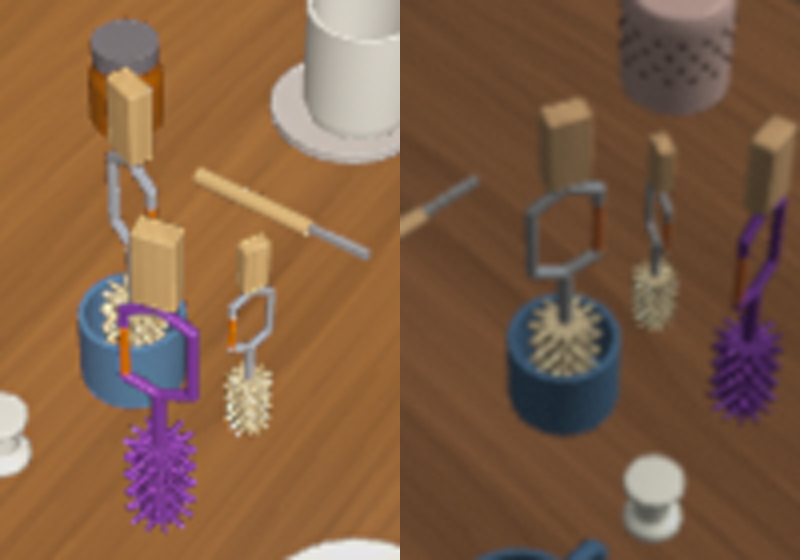

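View pics/z2.png

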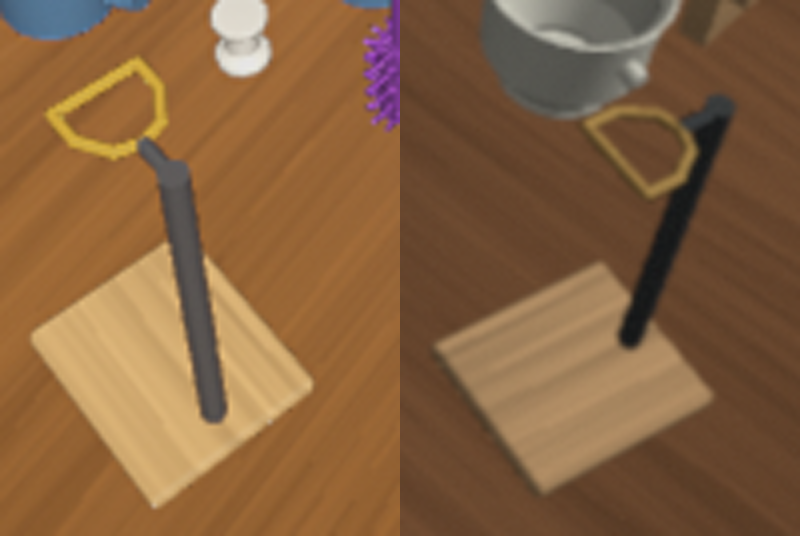

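View pics/wrist0.png

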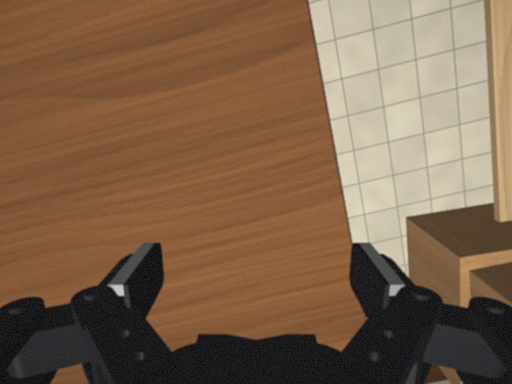

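```bash
python3 - <<'E'
from h import *
def S(x,y): return ('scene',(200+x/4,150+y/4))
def D(x,y): return ('side',(210+(x-400)/4,160+y/4))
def S2(x,y): return ('scene',(140+x/4,250+y/4))
def D2(x,y): return ('side',(320+(x-400)/4,220+y/4))
def p(n,*l):
    q,e=tri(l); print(n,np.round(q,4),np.round(e,4))
p('handle',S(132,118),D(566,146))
p('gate',S(153,212),D(600,228)); p('spine',S(113,195),D(532,240))
p('clipbot?',S(128,240),D(565,272))
for n,a,b in [('barL?',S2(50,112),D2(590,125)),('barR',S2(138,62),D2(650,192)),('barLx',S2(50,112),D2(650,192)),('barRx',S2(138,62),D2(590,125)),('posttop',S2(175,170),D2(720,105)),('postbase',S2(213,415),D2(630,340))]: p(n,a,b)
for c in ['scene','side']:
  print(c,[np.round(atz(c,(u),0.215),4) for u in ([S2(50,112)[1],S2(138,62)[1]] if c=='scene' else [D2(590,125)[1],D2(650,192)[1]])])
# base plate corners
print([np.round(atz('scene',S2(*u)[1],0.012),4) for u in [(32,338),(167,243),(312,383),(155,507)]])
print([np.round(atz('side',D2(*u)[1],0.012),4) for u in [(435,347),(602,262),(713,397),(542,493)]])
p('cup',('scene',(290.4,150.5)),('side',(172.7,167)))
print(atz('scene',(229+0,0)[:0] or (233,225),0.055),atz('side',(251,243),.055))
E
```

```text
handle [ 0.5048 -0.0326  0.2085] [0.0013 0.0013]
gate [ 0.5206 -0.0406  0.1451] [0.0062 0.0062]
spine [ 0.4869 -0.0264  0.1387] [0.0017 0.0017]
clipbot? [ 0.5013 -0.0355  0.1126] [0.0018 0.0018]
barL? [ 0.548  -0.314   0.2205] [0.0188 0.0188]
barR [ 0.5601 -0.3115  0.2116] [0.0212 0.0212]
barLx [ 0.5478 -0.3331  0.2154] [0.0008 0.0008]
barRx [ 0.5605 -0.2907  0.2141] [0.0013 0.0013]
posttop [ 0.6131 -0.3265  0.2167] [0.0013 0.0013]
postbase [ 0.614  -0.3286  0.007 ] [0.0002 0.0002]
scene [array([ 0.5475, -0.3321,  0.215 ]), array([ 0.561 , -0.2897,  0.215 ])]
side [array([ 0.5592, -0.2924,  0.215 ]), array([ 0.5478, -0.3339,  0.215 ])]
[array([ 0.5111, -0.3502,  0.012 ]), array([ 0.5321, -0.2677,  0.012 ]), array([ 0.6468, -0.2884,  0.012 ]), array([ 0.6227, -0.3819,  0.012 ])]
[array([ 0.5284, -0.2585,  0.012 ]), array([ 0.6413, -0.2889,  0.012 ]), array([ 0.6144, -0.3812,  0.012 ]), array([ 0.5026, -0.3514,  0.012 ])]
cup [0.4955 0.2561 0.1102] [0.0006 0.0006]
[ 0.49896645 -0.02824293  0.055     ] [ 0.50224771 -0.03517746  0.055     ]
```

```bash
python3 -m crank '-37 47 -10 0 0 0; -37 47 -10 0 0 0; -37 47 -10 0 0 0; -37 47 -10 0 0 0; -37 47 -10 0 0 0' 0 ; python3 -m crank '-37 47 -10 0 0 0; -37 47 -10 0 0 0; -37 47 -10 0 0 0; 0 0 0 0 0 0; 0 0 0 0 0 0'
cat >> h.py <<'E'
def wray(uv,s):
    c=optics.calibration('wrist');K=np.array(c['mtx']);T=np.array(c['tool_from_camera'])
    Rt=R.from_quat(s['tcp_rot']).as_matrix();p=np.array(s['eef_pos'])
    d=Rt@T[:3,:3]@np.linalg.inv(K)@np.array([uv[0],uv[1],1.]);o=p+Rt@T[:3,3]
    return o,d/np.linalg.norm(d)
def watz(uv,s,z):
    o,d=wray(uv,s);return o+d*(z-o[2])/d[2]
def wproj(P,s):
    c=optics.calibration('wrist');K=np.array(c['mtx']);T=np.array(c['tool_from_camera'])
    Rt=R.from_quat(s['tcp_rot']).as_matrix();p=np.array(s['eef_pos'])
    q=T[:3,:3].T@(Rt.T@(np.array(P)-p)-T[:3,3]); q=K@q; return q[:2]/q[2]
E
python3 - <<'E'
from h import *
s=readout.get_state();save('wrist','pics/w1.png')
print(s['eef_pos'],s['tcp_rot'],s['qpos'],s['opening'],s['dq'])
for t in ['cup_rim','cup_floor']:
    for r in rec('wrist',t): print(t,r,watz(r[1:],s,.105),watz(r[1:],s,.016))
print(wproj([.4955,.2561,.105],s))
E
```

```text
time: 1.48
eef_pos: [0.3476, 0.4169, 0.282]
tcp_rot: [0.788, 0.616, 0.0, 0.0]
contact_force: [0.5, 0.4, 0.0]
opening: 0.5
time: 2.1
eef_pos: [0.4564, 0.2766, 0.3112]
tcp_rot: [0.788, 0.615, -0.0, -0.0]
contact_force: [0.0, 0.4, 0.2]
opening: 0.5
[0.45641586 0.27660635 0.31119523] [ 7.88361907e-01  6.15211679e-01 -8.70473753e-05 -2.93440002e-04] [ 3.54402696e-01 -8.07651432e-02  1.82905868e+00  5.14449955e-04
  1.39364309e+00 -9.70997012e-01] 0.5000442560378056 [ 0.03027444  0.00202939  0.00717024 -0.00216705  0.00022752 -0.00068621]
cup_rim (0.6, 254.8, 199.5) [0.49041305 0.2652125  0.105     ] [0.51627919 0.25839849 0.016     ]
cup_floor (0.66, 253.8, 196.9) [0.48708811 0.2648551  0.105     ] [0.51210485 0.25794961 0.016     ]
[248.27530984 205.3741915 ]
```

View pics/w1.png

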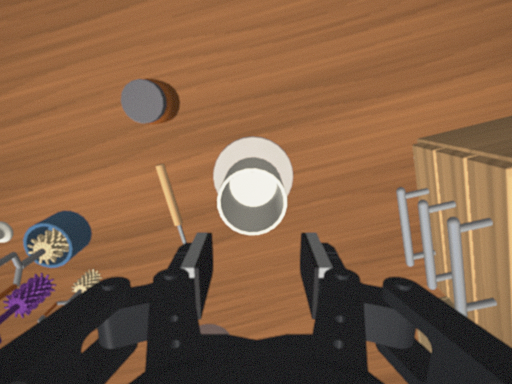

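```bash
python3 - <<'E'
from h import *
a=cv2.imread('pics/scene0.png');b=cv2.imread('pics/side0.png');w=cv2.imread('pics/w1.png')
f=lambda im,x,y,w,h,s: cv2.resize(im[y:y+h,x:x+w],None,fx=s,fy=s,interpolation=cv2.INTER_CUBIC)
cv2.imwrite('pics/z3.png',np.hstack([f(a,260,140,60,60,5),f(b,145,155,60,60,5)]))
cv2.imwrite('pics/z3w.png',f(w,205,130,100,110,5))
E
```

```text
(no output)
```

View pics/z3.png

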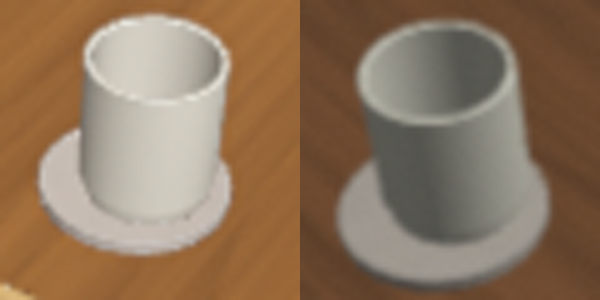

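View pics/z3w.png

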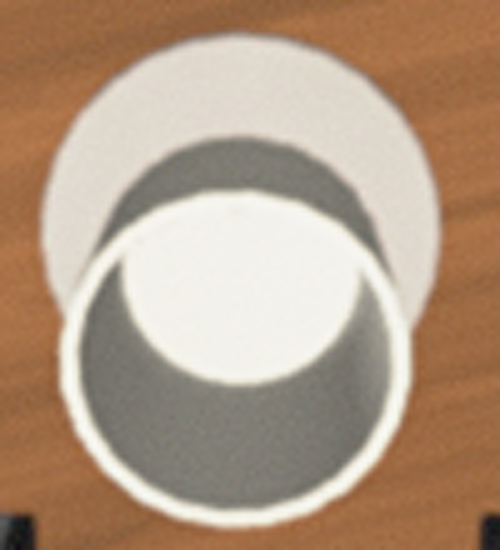

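```bash
python3 - <<'E'
from h import *
s=dict(eef_pos=[0.45641586,0.27660635,0.31119523],tcp_rot=[7.88361907e-01,6.15211679e-01,-8.70473753e-05,-2.93440002e-04])
q,e=tri([('scene',(291.4,151.6)),('side',(172.6,169.4))]);print(q,e)
print(atz('scene',(291.4,151.6),.105),atz('side',(172.6,169.4),.105),watz((252.2,201.4),s,.105))
print(wproj(q,s))
print('disc',watz((205+241/5,130+232/5),s,.010), atz('scene',(260+135/5,140+185/5),.01),atz('side',(145+143/5,155+210/5),.01))
print('floor',watz((205+240/5,130+270/5),s,.016))
# current wrist: holder
print('holder', wproj([.5,-.03,.055],s))
E
```

```text
[0.49585716 0.26036096 0.10155429] [np.float64(0.0015087606927308454), np.float64(0.001508760692730717)]
[0.49743818 0.25855114 0.105     ] [0.49305602 0.25474259 0.105     ] [0.49191447 0.2617246  0.105     ]
[251.93243206 203.92066936]
disc [0.48365546 0.26417676 0.01      ] [0.49183536 0.25628283 0.01      ] [0.48220074 0.2553092  0.01      ]
floor [0.49312602 0.26154363 0.016     ]
holder [ 49.28582982 245.15491276]
```

```bash
python3 -m crank '-57 17 -10 0 0 0; -57 17 -10 0 0 0; -57 17 -10 0 0 0; -57 17 -10 0 0 0; -57 17 -10 0 0 0' -0.1 ; python3 -m crank '0 0 0 0 0 0; 0 0 0 0 0 0'
python3 - <<'E'
from h import *
s=readout.get_state();save('wrist','pics/w2.png')
print(s['eef_pos'],s['tcp_rot'],s['opening'])
for t in ['handle','seat','holder','bar']:
    for r in rec('wrist',t): print(t,r,watz(r[1:],s,.212))
print(wproj([.505,-.033,.238],s),wproj([.505,-.033,.212],s))
E
```

```text
time: 2.88
eef_pos: [0.4697, -0.0209, 0.3616]
tcp_rot: [0.787, 0.617, 0.0, 0.0]
contact_force: [1.5, -0.5, 0.8]
opening: 0.452
time: 3.12
eef_pos: [0.4698, -0.0195, 0.361]
tcp_rot: [0.788, 0.616, 0.0, -0.0]
contact_force: [-0.1, 0.0, -0.3]
opening: 0.451
[ 0.46984295 -0.01950098  0.36096801] [ 7.87845474e-01  6.15872777e-01  8.05763905e-06 -4.81325466e-04] 0.45065943703520067
handle (0.89, 254.2, 192.6) [ 0.48033797 -0.02530575  0.212     ]
handle (0.64, 221.3, 230.3) [ 0.51023759 -0.06653433  0.212     ]
handle (0.61, 270.2, 233.7) [ 0.52551917 -0.02010901  0.212     ]
seat (0.9, 250.9, 188.3) [ 0.47542467 -0.02734065  0.212     ]
seat (0.84, 220.5, 225.7) [ 0.50532926 -0.06598471  0.212     ]
seat (0.48, 101.5, 252.2) [ 0.50392521 -0.19105941  0.212     ]
seat (0.2, 468.9, 122.1) [0.46287465 0.17966964 0.212     ]
holder (0.98, 245.9, 164.1) [ 0.45152432 -0.02614525  0.212     ]
bar (0.98, 98.7, 248.5) [ 0.49939128 -0.19229734  0.212     ]
[252.40633198 227.73110919] [252.68399997 217.84479825]
```

View pics/w2.png

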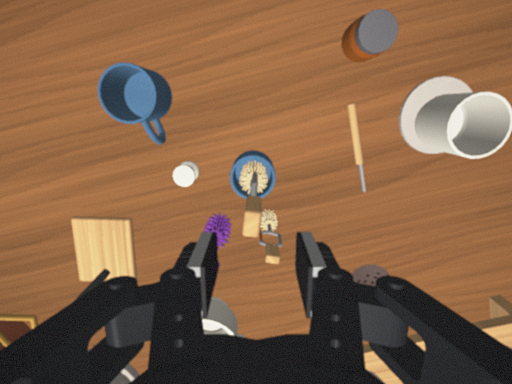

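```bash
python3 - <<'E'
from h import *
w=cv2.imread('pics/w2.png')
f=lambda im,x,y,w,h,s: cv2.resize(im[y:y+h,x:x+w],None,fx=s,fy=s,interpolation=cv2.INTER_CUBIC)
cv2.imwrite('pics/z4.png',f(w,195,145,100,130,6)[:,:800] if False else f(w,200,145,100,90,6))
cv2.imwrite('pics/z4b.png',f(w,50,205,100,100,6))
E
```

```text
(no output)
```

View pics/z4.png

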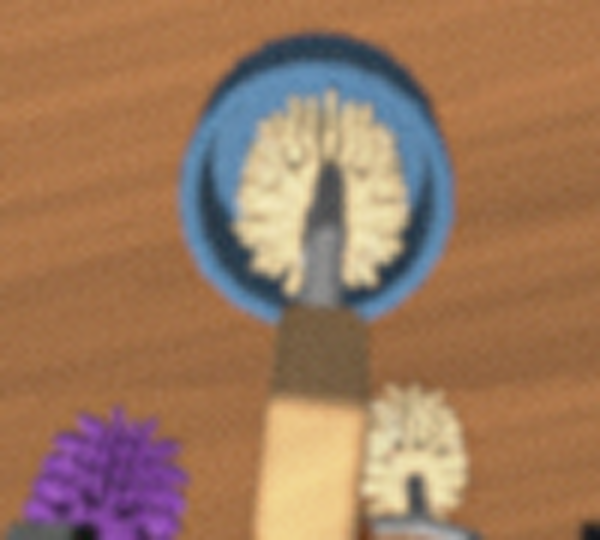

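View pics/z4b.png

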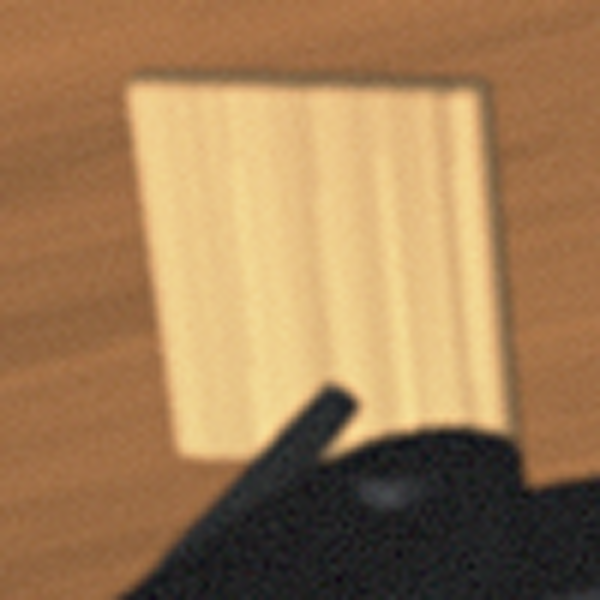

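```bash
python3 - <<'E'
from h import *
w=cv2.imread('pics/w2.png')
f=lambda im,x,y,w,h,s: cv2.resize(im[y:y+h,x:x+w],None,fx=s,fy=s,interpolation=cv2.INTER_CUBIC)
cv2.imwrite('pics/z5.png',f(w,225,190,60,60,10))
s=dict(eef_pos=[ 0.46984295,-0.01950098,0.36096801],tcp_rot=[ 7.87845474e-01,6.15872777e-01,8.05763905e-06,-4.81325466e-04])
for u in [(272,402),(365,408)]: print(watz((200+u[0]/6,145+u[1]/6),s,.238))
print('plate',[watz((50+u[0]/6,205+u[1]/6),s,.012) for u in [(128,85),(485,85),(512,432),(178,458)]])
print('holder',watz((200+318/6,145+190/6),s,.055),'bristle tip?',watz((200+323/6,145+195/6),s,.068))
E
```

```text
[ 0.48890801 -0.03546173  0.238     ]
[ 0.49315398 -0.0222667   0.238     ]
plate [array([ 0.50500202, -0.3457831 ,  0.012     ]), array([ 0.52881954, -0.24982822,  0.012     ]), array([ 0.63258833, -0.27928599,  0.012     ]), array([ 0.61705214, -0.37732901,  0.012     ])]
holder [ 0.49840996 -0.03243401  0.055     ] bristle tip? [ 0.49708926 -0.03076663  0.068     ]
```

View pics/z5.png

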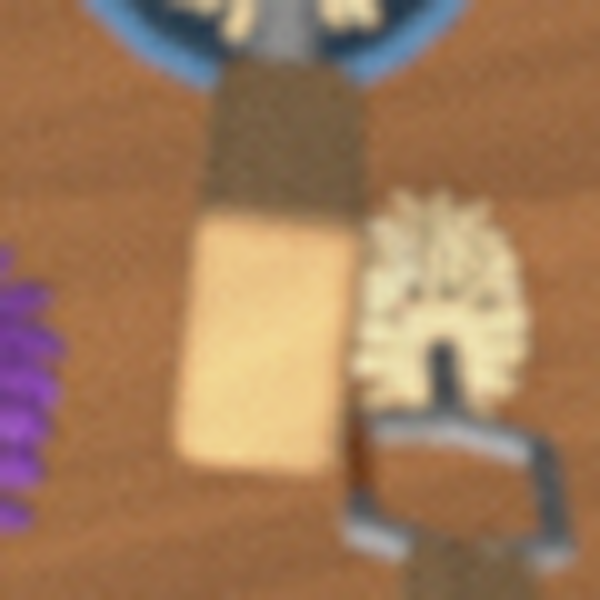

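```bash
python3 - <<'E'
from h import *
s=dict(eef_pos=[ 0.46984295,-0.01950098,0.36096801],tcp_rot=[ 7.87845474e-01,6.15872777e-01,8.05763905e-06,-4.81325466e-04])
P=[watz((225+u[0]/10,190+u[1]/10),s,.238) for u in [(198,210),(358,215),(330,470),(177,460)]]
P=np.array(P)[:,:2];print(P,P.mean(0))
for a,b in [(0,1),(1,2),(3,2),(0,3)]:
    d=P[b]-P[a];print(np.linalg.norm(d),np.arctan2(d[1],d[0]))
Rt=R.from_quat(s['tcp_rot']).as_matrix();print(Rt)
E
```

```text
[[ 0.48788252 -0.03568826]
 [ 0.4917739  -0.02196109]
 [ 0.51501382 -0.03025299]
 [ 0.51069691 -0.04355475]] [ 0.50134179 -0.03286427]
0.014268079127871319 1.294563621475155
0.024674880608093832 -0.3427157593976895
0.013984720693730059 1.2569835960958886
0.02413251401654544 -0.3320379070865639
[[ 2.41401445e-01  9.70425168e-01 -5.80174154e-04]
 [ 9.70425152e-01 -2.41400982e-01  7.68345141e-04]
 [ 6.05566852e-04 -7.48495219e-04 -9.99999537e-01]]
```

```bash
python3 - <<'E'
from h import *
def S(x,y): return ('scene',(200+x/4,150+y/4))
def D(x,y): return ('side',(210+(x-400)/4,160+y/4))
for n,a,b in [('purple',S(157,265),D(772,168)),('small',S(253,263),D(661,165))]: print(n,*tri([a,b]))
import math
for n,P in [('purple',tri([S(157,265),D(772,168)])[0]),('small',tri([S(253,263),D(661,165)])[0])]:
    d=P[:2]-np.array([.5025,-.0325]); y=np.array([math.cos(1.256),math.sin(1.256)]);x=np.array([y[1],-y[0]]); print(n,'along brush x',d@x,'y',d@y)
print(atz('scene',(233,179.5),.212),atz('side',(251.3,196.2),.212))
E
```

```text
purple [ 0.57837041 -0.11364619  0.2015461 ] [np.float64(0.0015820426146632173), np.float64(0.0015820426146632858)]
small [ 0.5848914  -0.02853231  0.13560784] [np.float64(0.001471574231125669), np.float64(0.0014715742311257943)]
purple along brush x 0.09726680955903447 y -0.053667413295540006
small along brush x 0.07711415450304981 y 0.029282970273115928
[ 0.50685589 -0.03414072  0.212     ] [ 0.50203617 -0.03575501  0.212     ]
```

```bash
python3 -m crank '0 0 0 0 0 0.07; -1 18 30 0 0 0; -1.6 18 40 0 0 0; 0 0 25 0 0 0; 0 0 0 0 0 0'
python3 - <<'E'
from h import *
s=readout.get_state();save('wrist','pics/w3.png');save('side','pics/s3.png')
print(s['eef_pos'],s['tcp_rot'],s['opening'])
a=R.from_quat(s['tcp_rot']).as_matrix()[:,0];print(np.arctan2(a[1],a[0]))
print(wproj([.503,-.033,.238],s))
E
```

```text
time: 4.0
eef_pos: [0.5021, -0.033, 0.2636]
tcp_rot: [0.809, 0.588, -0.002, -0.002]
contact_force: [0.4, 0.5, -0.6]
opening: 0.448
[ 0.50212923 -0.0330204   0.26356249] [ 0.8087952   0.58808286 -0.00183943 -0.00234331] 0.4477872824951764
1.2573799870692914
[259.15609741 231.84161842]
```

View pics/w3.png

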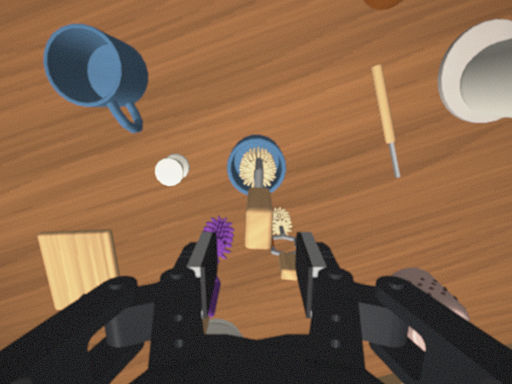

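View pics/s3.png

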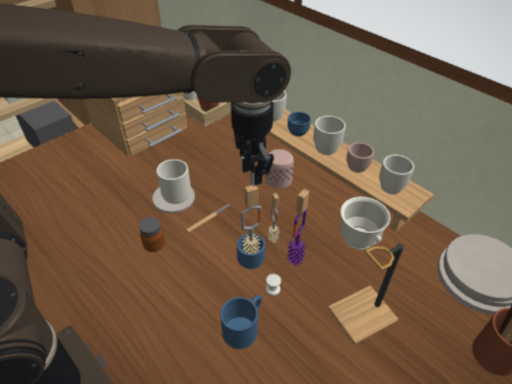

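```bash
python3 -m crank '0 0 25 0 0 0; 0 0 25 0 0 0; 0 0 20.5 0 0 0; 0 0 0 0 0 0'; python3 -m crank '0 0 0 0 0 0; 0 0 0 0 0 0; 0 0 0 0 0 0; 0 0 0 0 0 0' -1 60
python3 - <<'E'
from h import *
s=readout.get_state();save('wrist','pics/w4.png');save('side','pics/s4.png')
print(s['eef_pos'],s['tcp_rot'],s['opening'],s['contact_force'],s['wrist_torque'])
E
```

```text
time: 4.6
eef_pos: [0.5033, -0.0339, 0.196]
tcp_rot: [0.809, 0.588, -0.0, -0.0]
contact_force: [-0.5, 0.3, 0.8]
opening: 0.452
time: 5.1
eef_pos: [0.5048, -0.0343, 0.1981]
tcp_rot: [0.809, 0.588, 0.001, 0.001]
contact_force: [-0.2, 0.9, 7.3]
opening: 0.181
[ 0.50477246 -0.03433948  0.19811578] [0.8092213  0.58750043 0.00143595 0.00144301] 0.18141216099103574 [-0.16144483  0.87669308  7.27206991] [ 0.22723858  0.02467628 -0.04169776]
```

View pics/w4.png

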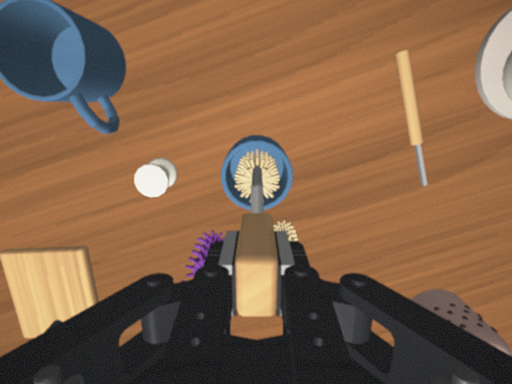

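View pics/s4.png

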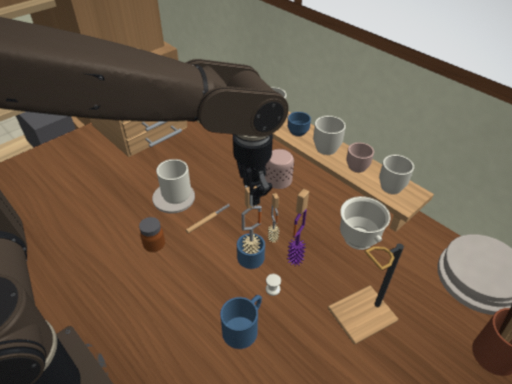

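```bash
python3 -m crank '0 0 -15 0 0 0; 0 0 -30 0 0 0; 0 0 -40 0 0 0; 0 0 -40 0 0 0; 0 0 0 0 0 0'
python3 - <<'E'
from h import *
s=readout.get_state();save('wrist','pics/w5.png');save('side','pics/s5.png');save('scene','pics/c5.png')
print(s['eef_pos'],s['tcp_rot'],s['opening'],s['contact_force'],s['wrist_torque'])
b=cv2.imread('pics/s5.png');a=cv2.imread('pics/c5.png')
f=lambda im,x,y,w,h,s: cv2.resize(im[y:y+h,x:x+w],None,fx=s,fy=s,interpolation=cv2.INTER_CUBIC)
cv2.imwrite('pics/z6.png',np.hstack([f(a,190,90,100,150,4)[:600],f(b,205,110,100,150,4)]))
p=np.array(s['eef_pos'])
for n,h in [('handle',.014),('tip',-.190)]:
  for c in ['scene','side']: print(n,c,proj(c,p+[0,0,h]))
E
```

```text
time: 5.82
eef_pos: [0.5049, -0.0346, 0.3254]
tcp_rot: [0.809, 0.588, 0.002, 0.003]
contact_force: [0.8, -0.3, -1.3]
opening: 0.177
[ 0.50487522 -0.03461438  0.32542599] [0.80918211 0.58754413 0.00240822 0.00322647] 0.17743490927461475 [ 0.7592743  -0.28779573 -1.34658615] [ 0.00916489 -0.01941143  0.0262814 ]
handle scene [230.8697208  131.25915545]
handle side [252.17823783 147.78438076]
tip scene [232.81436447 204.11251584]
tip side [251.77452352 219.5473945 ]
```

View pics/z6.png

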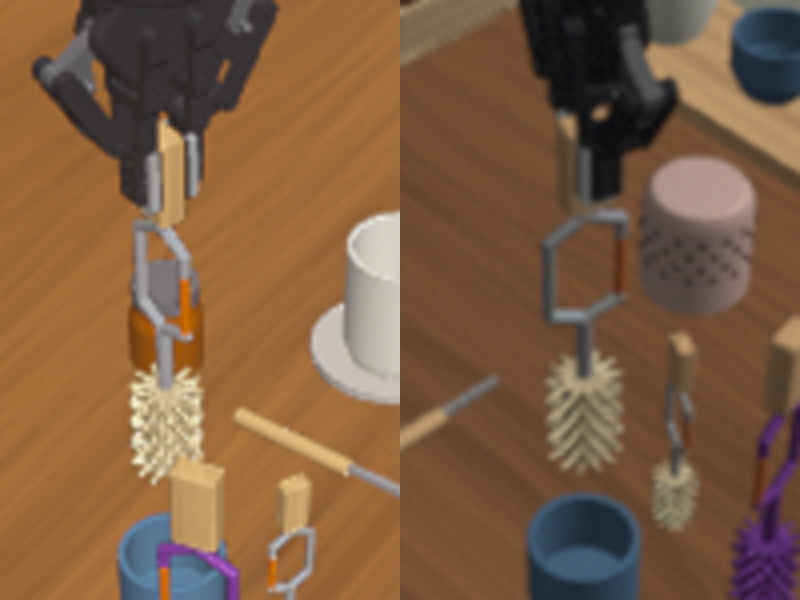

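View pics/w5.png

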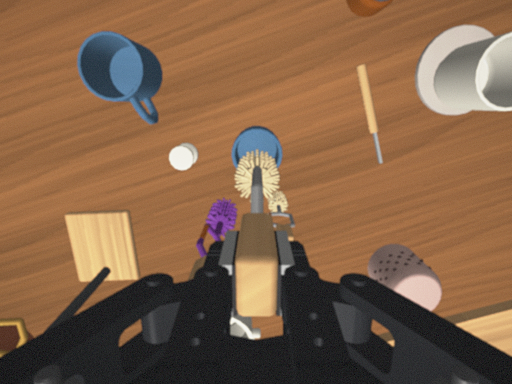

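```bash
python3 - <<'E'
from h import *
a,b=('scene',(190+167/4,90+422/4)),('side',(205+(584-400)/4,110+412/4))
print(tri([a,b]),atz(*a,.165),atz(*b,.165))
# shaft middle, clip symmetric
a,b=('scene',(190+165/4,90+356/4)),('side',(205+(584-400)/4,110+340/4))
print(tri([a,b]))
g=('scene',(190+185/4,90+305/4)),('side',(205+(620-400)/4,110+265/4))
sp=('scene',(190+140/4,90+262/4)),('side',(205+(549-400)/4,110+285/4))
print(tri(g),tri(sp))
s=readout.get_state();print(s['eef_pos'])
print(watz((257.5,173),s,.165),wproj(np.array(s['eef_pos'])-[0,0,.13],s))
E
```

```text
(array([ 0.50185771, -0.03462551,  0.1603524 ]), [np.float64(0.0008853557613243316), np.float64(0.0008853557613243873)]) [ 0.50463857 -0.03749667  0.165     ] [ 0.49845576 -0.0388246   0.165     ]
(array([ 0.50292947, -0.03447365,  0.2128431 ]), [np.float64(0.0009373219592269838), np.float64(0.0009373219592269195)])
(array([ 0.52125124, -0.04095339,  0.2605442 ]), [np.float64(0.0001623322584645585), np.float64(0.0001623322584645346)]) (array([ 0.48255012, -0.02915029,  0.26406398]), [np.float64(0.0009550896194008789), np.float64(0.0009550896194009153)])
[ 0.50262621 -0.03400274  0.31919537]
[ 0.49613461 -0.03204425  0.165     ] [257.76257539 185.95609091]
```

```bash
python3 -m crank '55.5 -19.9 -10 0 0 0; 55.5 -19.9 -5 0 0 0; 55.5 -19.9 0 0 0 0; 55.5 -19.9 0 0 0 0; 55.5 -19.9 0 0 0 0';python3 -m crank '0 0 0 0 0 0; 0 0 0 0 0 0; 0 0 0 0 0 0'
python3 - <<'E'
from h import *
s=readout.get_state();save('wrist','pics/w6.png');save('side','pics/s6.png');save('scene','pics/c6.png')
print(s['eef_pos'],s['tcp_rot'],s['opening'],s['contact_force'],s['dq'])
b=cv2.imread('pics/s6.png');a=cv2.imread('pics/c6.png')
f=lambda im,x,y,w,h,s: cv2.resize(im[y:y+h,x:x+w],None,fx=s,fy=s,interpolation=cv2.INTER_CUBIC)
cv2.imwrite('pics/z7.png',np.hstack([f(a,240,60,100,150,4)[:600],f(b,120,70,100,150,4)]))
E
```

```text
time: 6.6
eef_pos: [0.4936, 0.2621, 0.3332]
tcp_rot: [0.809, 0.588, -0.002, -0.0]
contact_force: [0.8, 0.2, -0.8]
opening: 0.178
time: 6.98
eef_pos: [0.4947, 0.2593, 0.3349]
tcp_rot: [0.81, 0.587, -0.001, -0.0]
contact_force: [0.5, -0.4, -1.1]
opening: 0.177
[0.49474881 0.25925283 0.33490547] [ 8.09718285e-01  5.86818176e-01 -8.48042760e-04 -9.19304217e-05] 0.17679389161349873 [ 0.46154376 -0.38451897 -1.13672595] [-0.00765839 -0.00695542 -0.00739441  0.00250985  0.00115252  0.00278946]
```

View pics/z7.png

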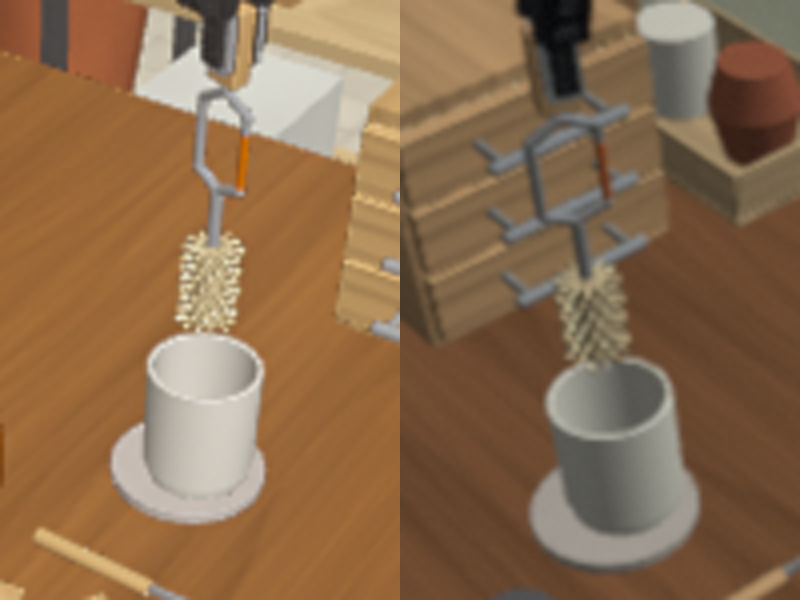

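View pics/w6.png

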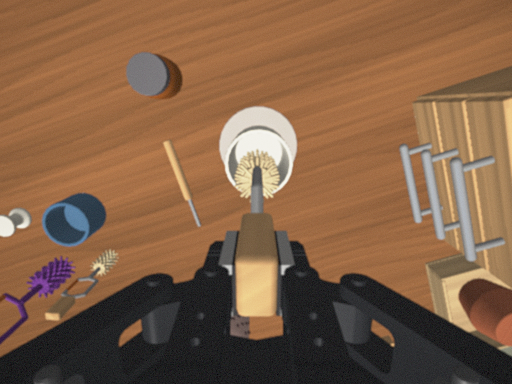

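```bash
python3 -m crank '0 1 25 0 0 0; 0 0 30 0 0 0; 0 0 30 0 0 0; 0 0 0 0 0 0'
python3 - <<'E'
from h import *
s=readout.get_state();save('wrist','pics/w7.png');save('side','pics/s7.png');save('scene','pics/c7.png')
print(s['eef_pos'],s['tcp_rot'],s['opening'],s['contact_force'],s['dq'])
b=cv2.imread('pics/s7.png');a=cv2.imread('pics/c7.png')
f=lambda im,x,y,w,h,s: cv2.resize(im[y:y+h,x:x+w],None,fx=s,fy=s,interpolation=cv2.INTER_CUBIC)
cv2.imwrite('pics/z8.png',np.hstack([f(a,240,60,100,150,4)[:600],f(b,120,70,100,150,4)]))
E
```

```text
time: 7.62
eef_pos: [0.4943, 0.259, 0.2479]
tcp_rot: [0.81, 0.587, -0.003, -0.001]
contact_force: [-0.7, 0.3, -0.7]
opening: 0.182
[0.49425887 0.25898129 0.24789456] [ 0.80956698  0.58701917 -0.00297638 -0.00097095] 0.18246734257449784 [-0.67847317  0.31723736 -0.70155281] [ 0.00580596 -0.02658485 -0.06460279  0.00075634  0.01014544  0.00044118]
```

View pics/z8.png

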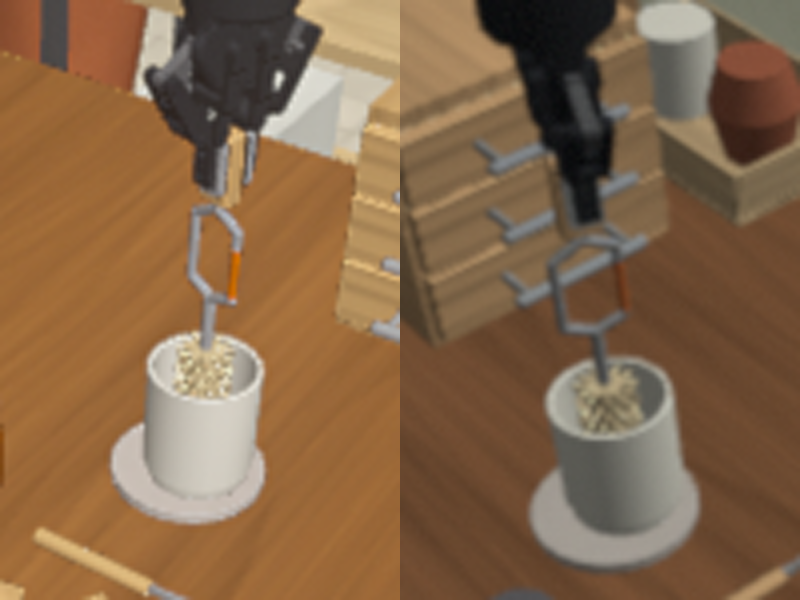

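```bash
python3 -m crank '0 0 20 0 0 0; 0 0 12 0 0 0; 0 0 0 0 0 0; 0 0 0 0 0 0'
```

```text
time: 8.28
eef_pos: [0.4958, 0.2603, 0.2189]
tcp_rot: [0.809, 0.588, 0.0, 0.0]
contact_force: [-0.5, 0.2, -1.1]
opening: 0.177
```

```bash
python3 -m crank '0 0 4 0 0 0; 0 0 4 0 0 0; 0 0 0 0 0 0; 0 0 0 0 0 0'
```

```text
time: 8.78
eef_pos: [0.4957, 0.2602, 0.2109]
tcp_rot: [0.809, 0.588, 0.0, 0.0]
contact_force: [-0.2, 0.3, -1.0]
opening: 0.179
```

```bash
python3 -m crank '0 0 -20 0 0 0; 0 0 -25 0 0 0; 0 0 -15 0 0 0; 0 0 0 0 0 0; 0 0 0 0 0 0'; python3 -m crank '0 0 20 0 0 0; 0 0 25 0 0 0; 0 0 15 0 0 0; 0 0 0 0 0 0; 0 0 0 0 0 0'
python3 - <<'E'
from h import *
s=readout.get_state();save('side','pics/s8.png');save('scene','pics/c8.png')
print(s['eef_pos'],s['contact_force'])
b=cv2.imread('pics/s8.png');a=cv2.imread('pics/c8.png')
f=lambda im,x,y,w,h,s: cv2.resize(im[y:y+h,x:x+w],None,fx=s,fy=s,interpolation=cv2.INTER_CUBIC)
cv2.imwrite('pics/z9.png',np.hstack([f(a,240,60,100,150,4)[:600],f(b,120,70,100,150,4)]))
E
```

```text
time: 9.4
eef_pos: [0.4953, 0.2601, 0.2701]
tcp_rot: [0.809, 0.588, -0.001, -0.0]
contact_force: [-0.5, -0.7, -1.7]
opening: 0.181
time: 10.02
eef_pos: [0.4957, 0.2602, 0.2107]
tcp_rot: [0.809, 0.588, -0.0, -0.0]
contact_force: [-0.4, -0.2, -1.0]
opening: 0.183
[0.49571507 0.26017334 0.21066407] [-0.38595402 -0.17694022 -1.02269836]
```

View pics/z9.png

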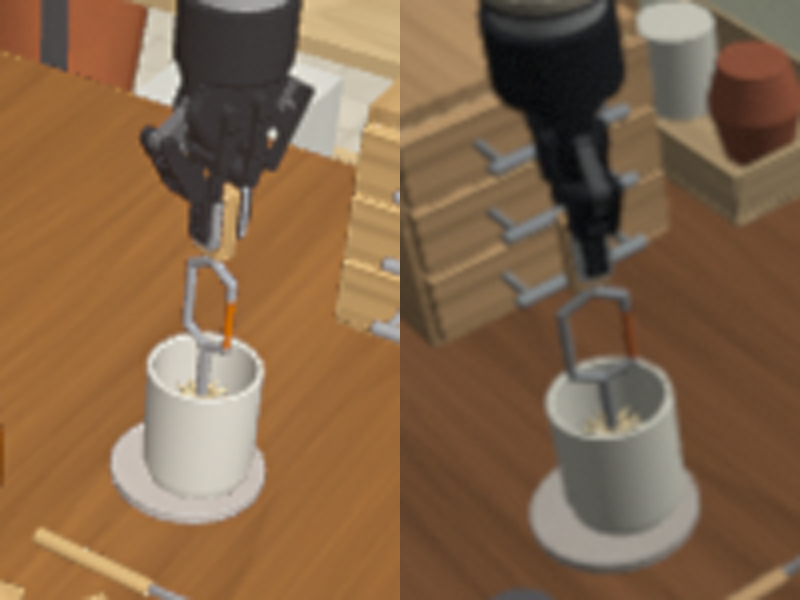

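```bash
python3 - <<'E'
from h import *
for z in (.116,.122,.128):
  u=proj('side',[.4957,.2602,z]);v=proj('scene',[.4957,.2602,z]);print(z,(u-[120,70])*4+[400,0],(v-[240,60])*4)
E
python3 -m crank '0 0 -40 0 0 0; 0 0 -45 0 0 0; 0 0 -45 0 0 0; 0 0 -10 0 0 0; 0 0 0 0 0 0'
```

```text
0.116 [606.62720265 378.98476555] [205.79583043 351.79291364]
0.122 [605.44600985 371.95409231] [206.43827145 344.84651589]
0.128 [604.25581855 364.86985834] [207.08514997 337.85213767]
time: 10.75
eef_pos: [0.4957, 0.2602, 0.3508]
tcp_rot: [0.809, 0.588, 0.0, 0.0]
contact_force: [-0.6, 0.5, -1.4]
opening: 0.18
```

```bash
python3 -m crank '-52.9 17.2 0 0 0 0; -52.9 17.2 0 0 0 0; -52.9 17.2 0 0 0 0; -52.9 17.2 0 0 0 0; -52.9 17.2 0 0 0 0'; python3 -m crank '-52.9 17.2 0 0 0 0; -52.9 17.2 0 0 0 0; -52.9 17.2 0 0 0 0; -52.9 17.2 0 0 0 0; -52.9 17.2 0 0 0 0';python3 -m crank '0 0 0 0 0 0; 0 0 40 0 0 0; 0 0 0 0 0 0; 0 0 0 0 0 0'
python3 - <<'E'
from h import *
s=readout.get_state();
print(s['eef_pos'],s['tcp_rot'],s['opening'],s['contact_force'],s['dq'],s['qpos'])
save('side','pics/s9.png');save('scene','pics/c9.png');save('wrist','pics/w9.png')
b=cv2.imread('pics/s9.png');a=cv2.imread('pics/c9.png')
f=lambda im,x,y,w,h,s: cv2.resize(im[y:y+h,x:x+w],None,fx=s,fy=s,interpolation=cv2.INTER_CUBIC)
cv2.imwrite('pics/z10.png',np.hstack([f(a,110,180,100,150,4)[:600],f(b,310,140,100,150,4)]))
E
```

```text
time: 11.38
eef_pos: [0.4943, -0.0194, 0.3476]
tcp_rot: [0.809, 0.588, -0.002, -0.002]
contact_force: [0.7, 0.4, -1.0]
opening: 0.18
time: 12.0
eef_pos: [0.4945, -0.2973, 0.3473]
tcp_rot: [0.809, 0.587, -0.0, -0.003]
contact_force: [0.6, -0.4, -0.7]
opening: 0.18
time: 12.5
eef_pos: [0.4955, -0.2952, 0.3107]
tcp_rot: [0.809, 0.588, -0.0, -0.0]
contact_force: [-0.3, -0.1, -1.3]
opening: 0.179
[ 0.49553422 -0.2952215   0.31072788] [ 8.08926117e-01  5.87910114e-01 -5.25952448e-05 -4.81255593e-04] 0.17901738679566961 [-0.30100869 -0.08710443 -1.34165541] [-0.00133392 -0.01566954 -0.03764759 -0.00066156 -0.0047437  -0.00166349] [-7.13182275e-01  1.95993564e-02  1.73195752e+00  1.18088510e-04
  1.39099702e+00 -1.97014937e+00]
```

View pics/z10.png

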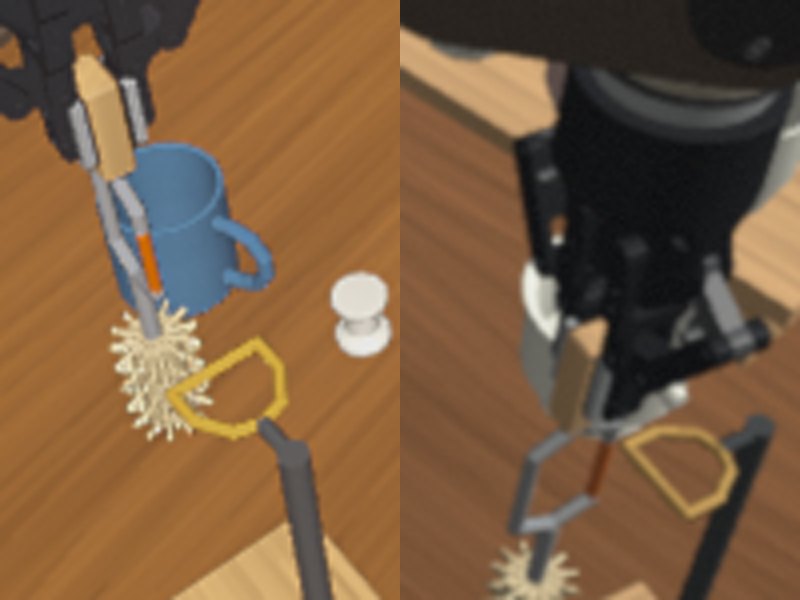

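View pics/w9.png

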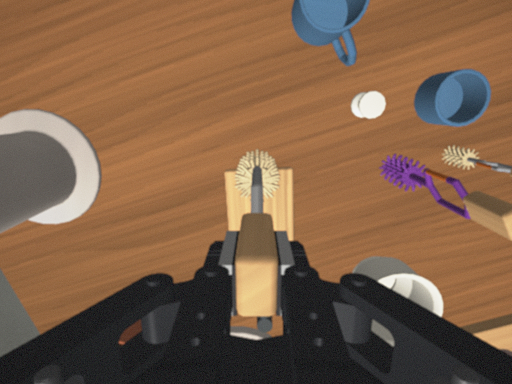

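```bash
python3 - <<'E'
from h import *
s=dict(eef_pos=[ 0.49553422,-0.2952215,0.31072788],tcp_rot=[ 8.08926117e-01,5.87910114e-01,-5.25952448e-05,-4.81255593e-04])
S=lambda x,y:('scene',(110+x/4,180+y/4)); D=lambda x,y:('side',(310+(x-400)/4,140+y/4))
A,_=tri([S(170,393),D(690,515)]);B,_=tri([S(260,342),D(628,440)]);P,_=tri([S(292,447),D(757,424)])
print(A,B,(A+B)/2,P,'yaw',np.arctan2((B-A)[1],(B-A)[0])-np.pi/2)
g=tri([S(149,262),D(598,465)]);sp=tri([S(120,240),D(520,500)]);print(g,sp)
print('head',tri([S(160,375),D(537,590)]))
w=cv2.imread('pics/w9.png');f=lambda im,x,y,w,h,s: cv2.resize(im[y:y+h,x:x+w],None,fx=s,fy=s,interpolation=cv2.INTER_CUBIC)
cv2.imwrite('pics/z11.png',f(w,200,150,120,100,6))
E
```

```text
[ 0.54746648 -0.33340248  0.21423734] [ 0.561477   -0.28943843  0.21457436] [ 0.55447174 -0.31142045  0.21440585] [ 0.61158699 -0.32600505  0.21764425] yaw -0.30850615550281923
(array([ 0.51280354, -0.30123198,  0.24961778]), [np.float64(0.00028982598748106286), np.float64(0.0002898259874811013)]) (array([ 0.48151496, -0.28790498,  0.23542729]), [np.float64(0.003453825487085527), np.float64(0.0034538254870856086)])
head (array([ 0.49975401, -0.29797491,  0.15759008]), [np.float64(0.003008294394956273), np.float64(0.0030082943949563297)])
```

View pics/z11.png

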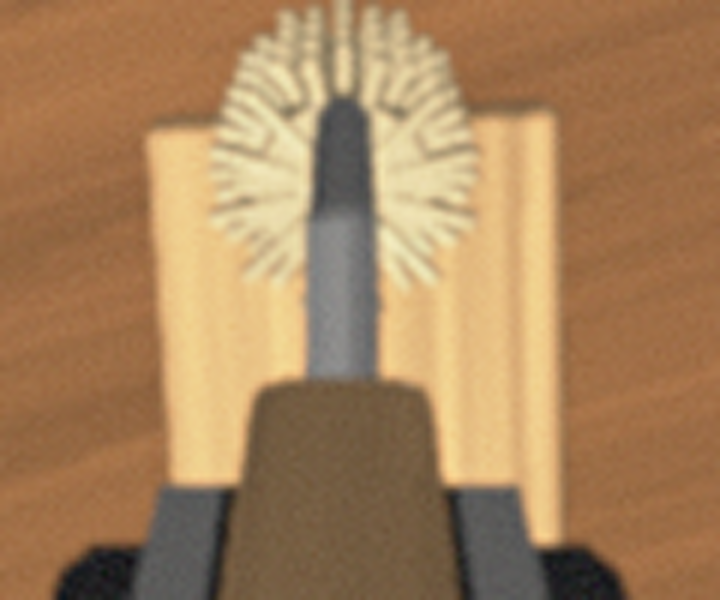

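```bash
python3 - <<'E'
from h import *
s=dict(eef_pos=[ 0.49553422,-0.2952215,0.31072788],tcp_rot=[ 8.08926117e-01,5.87910114e-01,-5.25952448e-05,-4.81255593e-04])
W=lambda x,y:watz((200+x/6,150+y/6),s,.012)[:2]
pts=[W(150,128),W(170,485),W(555,110),W(560,540)]
ang=lambda a,b:np.arctan2((b-a)[1],(b-a)[0])
print(np.array(pts),ang(pts[0],pts[1]),ang(pts[2],pts[3]),ang(pts[0],pts[2])-np.pi/2, 'mid near edge',(pts[0]+pts[2])/2)
# brush axis to bar in stand frame for yaw -.27
for yaw in(-.26,-.29):
  x=np.array([np.cos(yaw),np.sin(yaw)]);y=np.array([-x[1],x[0]])
  for b in ([.5544,-.3114],[.5541,-.312]):
    d=np.array(b)-s['eef_pos'][:2];print(yaw,d@x,d@y)
E
```

```text
[[ 0.50188251 -0.34538965]
 [ 0.58966073 -0.37106352]
 [ 0.52744767 -0.25228561]
 [ 0.63428623 -0.28191886]] -0.2845487988250835 -0.27056341359659597 -0.267982198574952 mid near edge [ 0.51466509 -0.29883763]
-0.26 0.06104647755585828 -0.0005014930512870251
-0.26 0.06091080889355324 -0.001158451203735362
-0.29 0.06103405123613637 0.0013298522335495632
-0.29 0.060918149408545494 0.0006691202407105137
```

```bash
python3 -m crank '0 0 20 0 0 -0.035; 0 0 23 0 0 0; 0 12 0 0 0 0; 0 12 0 0 0 0; 0 0 0 0 0 0'
python3 -m crank '0 0 0 0 0 0'
python3 - <<'E'
from h import *
s=readout.get_state();
print(s['eef_pos'],s['tcp_rot'],s['opening'],s['contact_force'],s['wrist_torque'])
save('side','pics/s10.png');save('scene','pics/c10.png')
b=cv2.imread('pics/s10.png');a=cv2.imread('pics/c10.png')
f=lambda im,x,y,w,h,s: cv2.resize(im[y:y+h,x:x+w],None,fx=s,fy=s,interpolation=cv2.INTER_CUBIC)
cv2.imwrite('pics/z12.png',np.hstack([f(a,120,200,80,110,5)[:600],f(b,330,180,80,110,5)]))
p=np.array(s['eef_pos']);yaw=-.275;x=np.array([np.cos(yaw),np.sin(yaw),0])
for n,h,dx in [('seat',-.0245,0),('nose',-.0405,.02),('hinge',-.078,.02),('entry',-.0525,.02),('spineTop',-.03,-.02)]:
  q=p+[0,0,h]+dx*x; print(n,(proj('scene',q)-[120,200])*5,(proj('side',q)-[330,180])*5+[400,0])
E
```

```text
time: 13.28
eef_pos: [0.5199, -0.3033, 0.2689]
tcp_rot: [0.799, 0.602, 0.0, 0.001]
contact_force: [0.1, 0.1, -1.4]
opening: 0.18
time: 13.4
eef_pos: [0.5189, -0.3029, 0.2686]
tcp_rot: [0.799, 0.602, 0.0, 0.001]
contact_force: [0.1, -0.3, -1.0]
opening: 0.177
[ 0.51894083 -0.30290719  0.26859157] [7.98687161e-01 6.01746233e-01 7.45627949e-05 5.33092266e-04] 0.17678766068362525 [ 0.0554138  -0.26967565 -0.99172418] [-0.04605605  0.03189518 -0.04219443]
seat [148.57813623 247.52388811] [559.56497933 384.7212812 ]
nose [184.59273705 310.20250435] [595.82863605 391.19458959]
hinge [199.05826645 374.4884132 ] [576.11860368 452.07703522]
entry [189.32772367 331.24514372] [589.37693248 411.1232982 ]
spineTop [122.36452556 224.636737  ] [511.03042479 415.28375921]
```

View pics/z12.png

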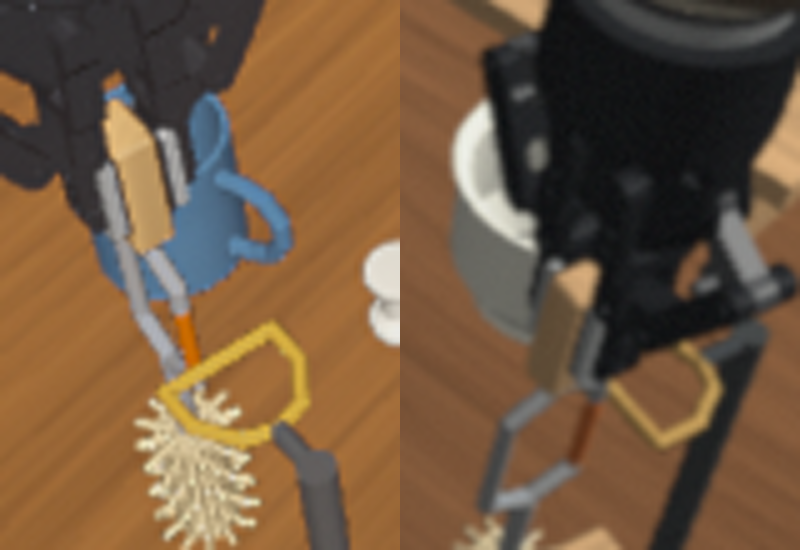

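```bash
python3 -m crank '1 8 -1 0 0 0; 0 6 0 0 0 0; 0 6 0 0 0 0; 0 0 0 0 0 0'
python3 - <<'E'
from h import *
s=readout.get_state();
print(s['eef_pos'],s['contact_force'],s['wrist_torque'])
save('side','pics/s11.png');save('scene','pics/c11.png')
b=cv2.imread('pics/s11.png');a=cv2.imread('pics/c11.png')
f=lambda im,x,y,w,h,s: cv2.resize(im[y:y+h,x:x+w],None,fx=s,fy=s,interpolation=cv2.INTER_CUBIC)
cv2.imwrite('pics/z13.png',np.hstack([f(a,120,200,80,110,5)[:600],f(b,330,180,80,110,5)]))
E
```

```text
time: 14.0
eef_pos: [0.5377, -0.3071, 0.2683]
tcp_rot: [0.799, 0.602, -0.001, -0.001]
contact_force: [-3.7, 0.7, -0.7]
opening: 0.179
[ 0.53772538 -0.30714762  0.26825495] [-3.73673075  0.68609728 -0.74209847] [ 0.23162993  0.639966   -0.08091387]
```

View pics/z13.png

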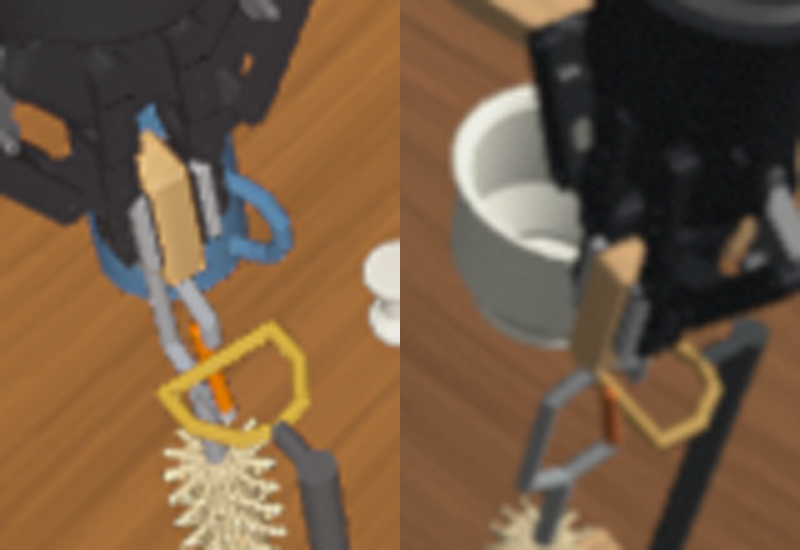

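```bash
python3 -m crank '0 6 0 0 0 0; 0 6 0 0 0 0; 0 6 0 0 0 0; 0 0 0 0 0 0'
python3 - <<'E'
from h import *
s=readout.get_state();
print(s['eef_pos'],s['contact_force'],s['wrist_torque'])
d=np.array([.5543,-.3117])-s['eef_pos'][:2];print(d@[.9624,-.2715],d@[.2715,.9624])
save('side','pics/s12.png');save('scene','pics/c12.png')
b=cv2.imread('pics/s12.png');a=cv2.imread('pics/c12.png')
f=lambda im,x,y,w,h,s: cv2.resize(im[y:y+h,x:x+w],None,fx=s,fy=s,interpolation=cv2.INTER_CUBIC)
cv2.imwrite('pics/z14.png',np.hstack([f(a,120,200,80,110,5)[:600],f(b,330,180,80,110,5)]))
E
```

```text
time: 14.6
eef_pos: [0.556, -0.3122, 0.2673]
tcp_rot: [0.799, 0.602, 0.0, -0.0]
contact_force: [-0.7, -0.2, -6.9]
opening: 0.186
[ 0.5559641  -0.31218491  0.26728555] [-0.70643825 -0.16787387 -6.92427212] [-0.05272122  0.17473064  0.01536383]
-0.001733183612786033 1.487920661455108e-05
```

View pics/z14.png

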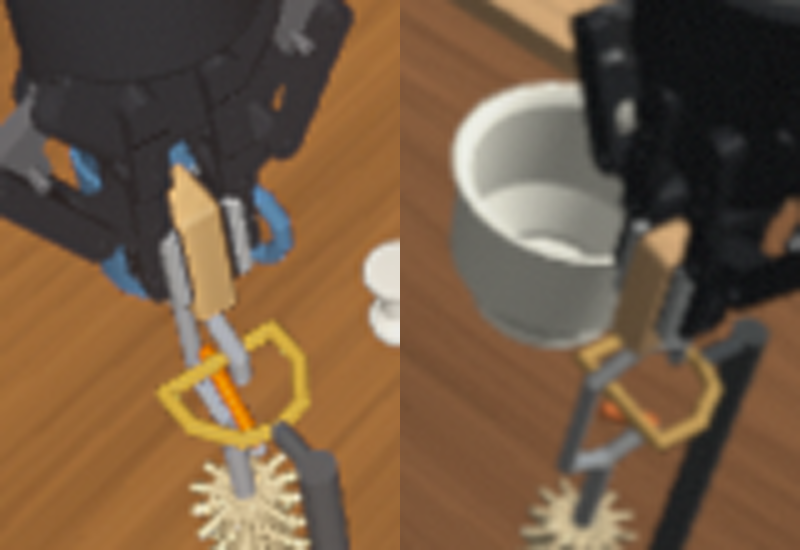

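```bash
python3 -m crank '0 0 6 0 0 0; 0 0 6 0 0 0; 0 0 6 0 0 0; 0 0 0 0 0 0'
python3 - <<'E'
from h import *
s=readout.get_state();
print(s['eef_pos'],s['contact_force'],s['wrist_torque'])
save('side','pics/s13.png');save('scene','pics/c13.png')
b=cv2.imread('pics/s13.png');a=cv2.imread('pics/c13.png')
f=lambda im,x,y,w,h,s: cv2.resize(im[y:y+h,x:x+w],None,fx=s,fy=s,interpolation=cv2.INTER_CUBIC)
cv2.imwrite('pics/z15.png',np.hstack([f(a,120,200,80,110,5)[:600],f(b,330,180,80,110,5)]))
E
```

```text
time: 15.2
eef_pos: [0.5559, -0.3124, 0.251]
tcp_rot: [0.799, 0.602, 0.001, 0.001]
contact_force: [-1.0, -0.4, -0.9]
opening: 0.178
[ 0.55592823 -0.31241373  0.25099587] [-0.97213272 -0.42673011 -0.92362837] [-0.06024422 -0.01699501  0.0296427 ]
```

View pics/z15.png

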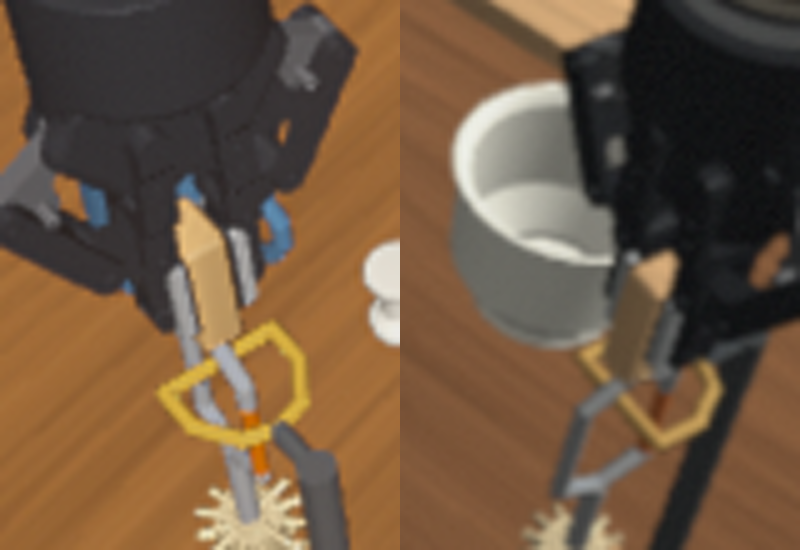

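```bash
python3 -m crank '0 -1.5 4 0 0 0; 0 0 4 0 0 0; 0 0 1 0 0 0; 0 0 0 0 0 0'
```

```text
time: 15.8
eef_pos: [0.5538, -0.3118, 0.2416]
tcp_rot: [0.799, 0.602, -0.0, -0.0]
contact_force: [0.4, -0.8, -1.4]
opening: 0.18
```

```bash
python3 -m crank '0 0 1 0 0 0; 0 0 0 0 0 0; 0 0 0 0 0 0'; python3 -m crank '0 0 1 0 0 0; 0 0 0 0 0 0; 0 0 0 0 0 0'
```

```text
time: 16.18
eef_pos: [0.5539, -0.3118, 0.2409]
tcp_rot: [0.799, 0.602, 0.0, 0.0]
contact_force: [1.2, 0.3, -1.5]
opening: 0.182
time: 16.55
eef_pos: [0.554, -0.3119, 0.2402]
tcp_rot: [0.799, 0.602, 0.0, 0.0]
contact_force: [-0.3, -0.8, 1.4]
opening: 0.178
```

```bash
python3 -m crank '0 0 0 0 0 0; 0 0 0 0 0 0' -1 20; python3 -m crank '0 0 0 0 0 0; 0 0 0 0 0 0; 0 0 0 0 0 0; 0 0 0 0 0 0' -0.4 20
python3 - <<'E'
from h import *
s=readout.get_state();
print(s['eef_pos'],s['contact_force'],s['wrist_torque'])
save('side','pics/s14.png');save('scene','pics/c14.png');save('wrist','pics/w14.png')
b=cv2.imread('pics/s14.png');a=cv2.imread('pics/c14.png')
f=lambda im,x,y,w,h,s: cv2.resize(im[y:y+h,x:x+w],None,fx=s,fy=s,interpolation=cv2.INTER_CUBIC)
cv2.imwrite('pics/z16.png',np.hstack([f(a,120,200,80,110,5)[:600],f(b,330,180,80,110,5)]))
E
```

```text
time: 16.8
eef_pos: [0.554, -0.3119, 0.2402]
tcp_rot: [0.799, 0.602, 0.0, 0.0]
contact_force: [-0.2, 0.7, 1.5]
opening: 0.176
time: 17.3
eef_pos: [0.5538, -0.3118, 0.2397]
tcp_rot: [0.799, 0.602, -0.0, -0.0]
contact_force: [-0.1, -0.1, -0.6]
opening: 0.299
[ 0.55383876 -0.31178824  0.23970392] [-0.1493228  -0.13707683 -0.63746154] [ 0.00613117 -0.01576619 -0.0305955 ]
```

View pics/z16.png

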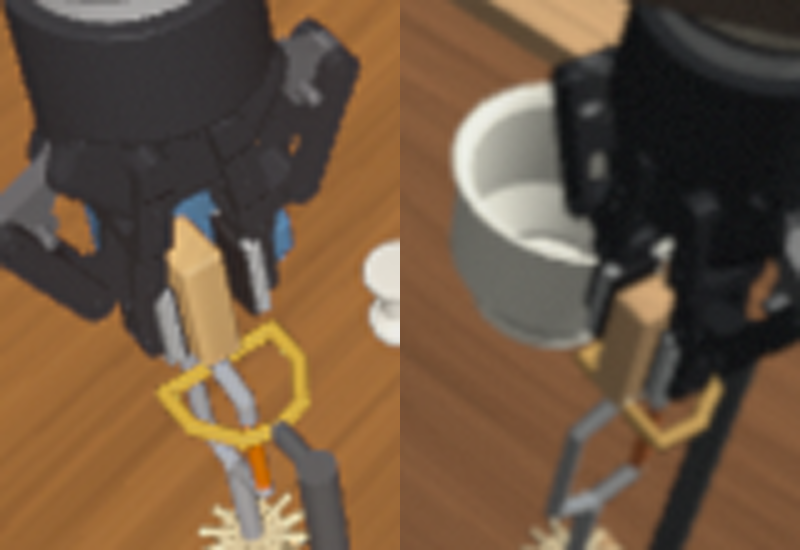

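View pics/w14.png

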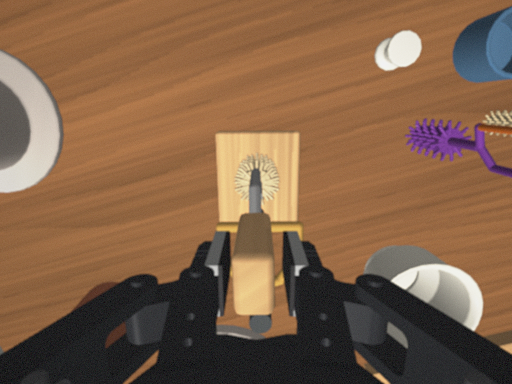

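```bash
python3 -m crank '0 0 0 0 0 0; 0 0 0 0 0 0; 0 0 0 0 0 0' -0.1; python3 -m crank '0 0 -15 0 0 0; 0 0 -30 0 0 0; 0 0 -40 0 0 0; 0 -20 -20 0 0 0; 0 -40 0 0 0 0';  python3 -m crank '0 -40 0 0 0 0; 0 0 0 0 0 0; 0 0 0 0 0 0; 0 0 0 0 0 0; 0 0 0 0 0 0'
python3 - <<'E'
from h import *
save('side','pics/s15.png');save('scene','pics/c15.png');save('wrist','pics/w15.png')
E
python3 -m crank '0 0 0 0 0 0; 0 0 0 0 0 0; 0 0 0 0 0 0; 0 0 0 0 0 0; 0 0 0 0 0 0';python3 -m crank '0 0 0 0 0 0; 0 0 0 0 0 0; 0 0 0 0 0 0; 0 0 0 0 0 0; 0 0 0 0 0 0'
python3 - <<'E'
from h import *
A=save('side','pics/s16.png');B=save('scene','pics/c16.png')
print(np.abs(A.astype(int)-cv2.imread('pics/s15.png')[:,:,::-1]).mean(),)
b=A[:,:,::-1];a=B[:,:,::-1]
f=lambda im,x,y,w,h,s: cv2.resize(im[y:y+h,x:x+w],None,fx=s,fy=s,interpolation=cv2.INTER_CUBIC)
o=cv2.imread('pics/s15.png');c=cv2.imread('pics/c15.png')
cv2.imwrite('pics/z17.png',np.vstack([np.hstack([f(c,120,210,80,100,3),f(o,330,180,80,100,3)]),np.hstack([f(a,120,210,80,100,3),f(b,330,180,80,100,3)])]))
E
```

```text
time: 17.82
eef_pos: [0.5539, -0.3118, 0.2398]
tcp_rot: [0.799, 0.602, -0.0, 0.0]
contact_force: [0.5, -0.1, 0.8]
opening: 0.449
time: 18.45
eef_pos: [0.4969, -0.296, 0.3491]
tcp_rot: [0.799, 0.602, 0.001, 0.003]
contact_force: [-0.1, -1.3, 0.3]
opening: 0.45
time: 19.08
eef_pos: [0.4583, -0.2844, 0.3447]
tcp_rot: [0.799, 0.602, 0.0, -0.0]
contact_force: [-0.2, 0.7, 0.1]
opening: 0.45
time: 19.85
eef_pos: [0.4577, -0.2842, 0.3449]
tcp_rot: [0.799, 0.602, 0.0, 0.0]
contact_force: [0.3, -0.8, 1.2]
opening: 0.45
time: 20.48
eef_pos: [0.4578, -0.2842, 0.3448]
tcp_rot: [0.799, 0.602, -0.0, -0.0]
contact_force: [-0.3, -0.1, -0.5]
opening: 0.454
0.9235822889539931
```

View pics/z17.png

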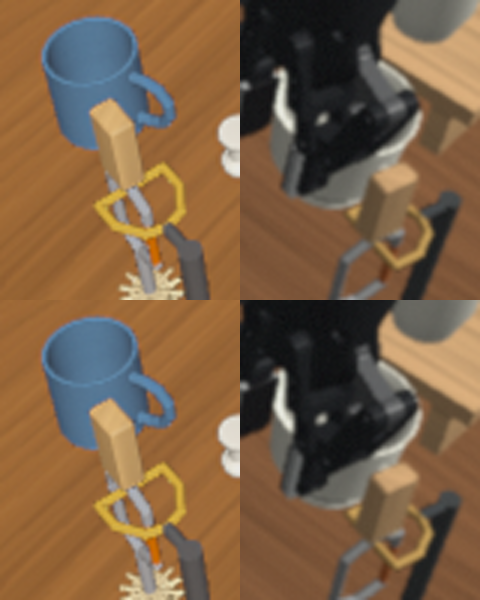

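View pics/c16.png

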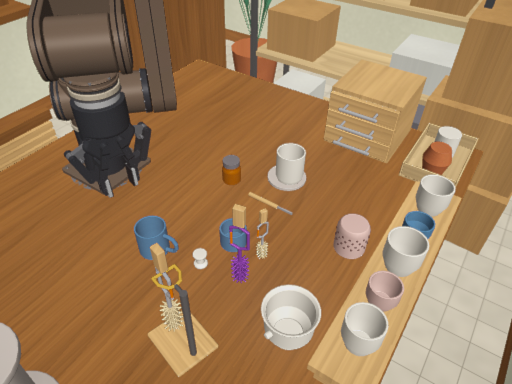

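View pics/s16.png

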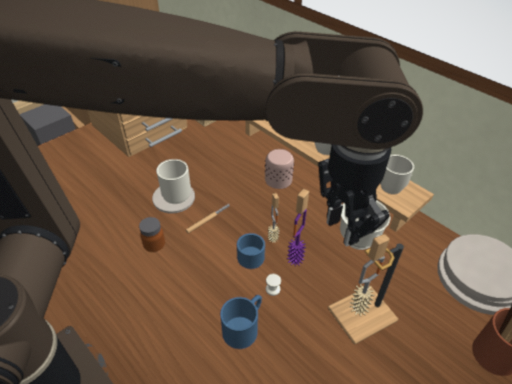

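```bash
python3 -m crank '0 0 0 0 0 0; 0 0 0 0 0 0; 0 0 0 0 0 0; 0 0 0 0 0 0; 0 0 0 0 0 0';python3 -m crank '0 0 0 0 0 0; 0 0 0 0 0 0; 0 0 0 0 0 0; 0 0 0 0 0 0; 0 0 0 0 0 0'
python3 - <<'E'
from h import *
F=[]
for i in range(8):
    im=optics.read_camera('scene'); F.append(im)
o=cv2.imread('pics/c16.png')[:,:,::-1]
crop=lambda im: cv2.cvtColor(im[300:330,155:188].copy(),cv2.COLOR_RGB2GRAY).astype(np.float32)
for im in F: print(np.round(cv2.phaseCorrelate(crop(o),crop(im))[0],2),end=' ')
a=cv2.resize(F[-1][235:340,130:210],None,fx=5,fy=5,interpolation=cv2.INTER_CUBIC);cv2.imwrite('pics/z18.png',a[:,:,::-1])
E
```

```text
time: 21.2
eef_pos: [0.4578, -0.2842, 0.3448]
tcp_rot: [0.799, 0.602, 0.0, 0.0]
contact_force: [-0.1, -0.1, 0.3]
opening: 0.452
time: 21.82
eef_pos: [0.4578, -0.2842, 0.3448]
tcp_rot: [0.799, 0.602, -0.0, 0.0]
contact_force: [0.4, 0.3, -0.4]
opening: 0.453
[ 0.01 -0.02] [ 0.09 -0.09] [ 0.16 -0.09] [ 0.28 -0.14] [ 0.25 -0.21] [ 0.2  -0.18] [ 0.25 -0.22] [ 0.15 -0.2 ]
```

View pics/z18.png

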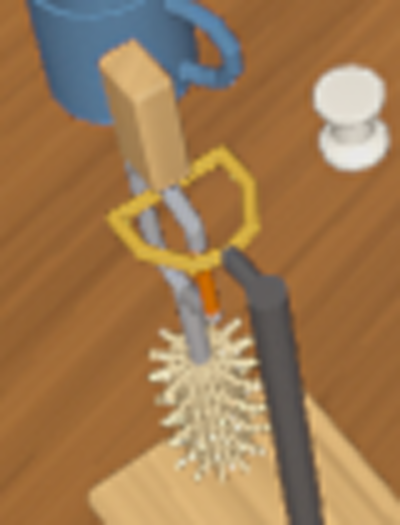

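```bash
Z='x'; python3 -m crank '0 0 0 0 0 0; 0 0 0 0 0 0; 0 0 0 0 0 0; 0 0 0 0 0 0; 0 0 0 0 0 0' >/dev/null;python3 -m crank '0 0 0 0 0 0; 0 0 0 0 0 0; 0 0 0 0 0 0; 0 0 0 0 0 0; 0 0 0 0 0 0'>/dev/null;python3 -m crank '0 0 0 0 0 0; 0 0 0 0 0 0; 0 0 0 0 0 0; 0 0 0 0 0 0; 0 0 0 0 0 0'>/dev/null;python3 -m crank '0 0 0 0 0 0; 0 0 0 0 0 0; 0 0 0 0 0 0; 0 0 0 0 0 0; 0 0 0 0 0 0'>/dev/null;python3 -m crank '0 0 0 0 0 0; 0 0 0 0 0 0; 0 0 0 0 0 0; 0 0 0 0 0 0; 0 0 0 0 0 0'>/dev/null;python3 -m crank '0 0 0 0 0 0; 0 0 0 0 0 0; 0 0 0 0 0 0; 0 0 0 0 0 0; 0 0 0 0 0 0'
python3 - <<'E'
from h import *
o=cv2.imread('pics/c16.png')[:,:,::-1]
crop=lambda im: cv2.cvtColor(im[300:330,155:188].copy(),cv2.COLOR_RGB2GRAY).astype(np.float32)
for i in range(16): print(np.round(cv2.phaseCorrelate(crop(o),crop(optics.read_camera('scene')))[0],2),end=' ')
E
```

```text
time: 25.98
eef_pos: [0.4578, -0.2842, 0.3448]
tcp_rot: [0.799, 0.602, -0.0, 0.0]
contact_force: [-0.1, 0.9, 0.3]
opening: 0.451
[ 0.12 -0.15] [ 0.08 -0.12] [ 0.07 -0.13] [ 0.11 -0.13] [ 0.14 -0.16] [ 0.13 -0.12] [ 0.24 -0.14] [ 0.2  -0.08] [ 0.18 -0.04] [ 0.18 -0.08] [ 0.2  -0.08] [ 0.22 -0.11] [ 0.17 -0.11] [ 0.18 -0.14] [ 0.13 -0.17] [ 0.09 -0.14]
```

```bash
python3 -c "
from plant import ctrl; print(ctrl.sign_off())"
```

```text
the job is handed in; nothing more can be done
None
```

The job is done and handed in at about 27 s of the 54 s allowed. No verdict was reported.

- **Brushing:** I took the larger cream brush from the blue holder. In the cup it went down to an estimated 5 mm above the floor, up by about 59 mm (two thirds of the depth), and down to the same depth again. The force readings stayed at about the brush's own weight, so I saw no contact with the cup. In the later pictures the cup stands where it did before.
- **Hanging:** I pushed the clip onto the ring's front bar, which took about 4 N. I then lowered it until the bar sat in the roof of the clip, and released it. The pictures show the gate open with the bar inside, then shut behind it.
- **Last checks:** The brush hangs upright on the bar, with the gripper about 10 cm clear. The remaining swing was about 0.1 pixel (a few tenths of a millimetre). In the last overall pictures everything else looks unmoved.
- **Disagreements:** The cameras differed from each other by 2 to 4 mm, mainly in height and on the cup's position. I relied on the given sizes and the force readings to settle these.

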